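# Refit the collar on the winder spindle

### The job

Take the old plain collar off the winder's spindle, put it in the open parts drawer and slide the drawer fully shut. Then turn the bare spindle by the fingers until they feel its set-screw flat and the flat faces the notched key rest, and slip on the collar with the set screw, screw on the flat and pointing at the key rest, right down on the spindle's shoulder. Finish while still gripping that collar and pressing it lightly down, ready for its screw to be tightened; leave everything else on the bench where it is.

Things in the scene. Friction and masses are not known exactly. Their poses are not given: they have to be found in the camera images.
- drive: Drive unit of a watch test winder, fixed to the bench: beige box 160 (x) by 130 (y) by 60 mm high, spindle upright in its middle. Origin under its centre on the bench, on the spindle axis. The key rest, a dark steel post with a U notch open at the top, stands on the lid at its -x side: 62 to 74 mm from the axis, 28 mm wide, top 86 mm above the bench. Its yaw varies.
- shoulder (a point): On the spindle axis, on the top face of the round shoulder (36 mm diameter, 68 mm above the bench) where a collar rests; turns with the spindle. Above it stands the steel shaft, 50 mm long (tip 118 mm above the bench, chamfered), 20 mm diameter with one flat over its whole length, 6 mm from the axis, 16 mm wide; the flat's outward normal is this point's -x.
- spindle (a joint): Turn of the spindle in rad, counter-clockwise from above; 0 when the flat faces the key rest, limits -3.1 and 3.1. Starts between 0.7 and 2.2; stays where it is left (0.06 N m of friction). Felt between parallel fingers the shaft is 20 mm thick where round and 16 mm from the flat to the round back (the middle of that is 2 mm from the axis).
- old_collar: Old collar: a plain steel ring with no screw, 46 mm diameter, 24 mm high, 23 mm bore, about 0.15 kg. It starts loose on the spindle, resting on the shoulder. Origin at the centre of its underside, z along the bore.
- collar: The collar to fit, lying on the bench, bore upright: steel ring 44 mm diameter, 24 mm high, about 0.17 kg, bore 22.4 mm, with two spanner flats 46 mm apart facing its +y and -y (26 mm wide: grip there). A dark set screw stands out on its -x side. Origin at the centre of its underside, z along the bore. It lies in any of three places, swapped with the pulley and the loupe.
- collar_screw (a point): Outer end of the collar's set screw (10 mm head), 30.5 mm from the collar's axis on its -x side, 12 mm above its underside. Inside the bore the screw's tip, 6 mm wide and high, reaches to 7.2 mm from the axis, so the collar goes down over the shaft only with its screw over the flat.
- cab_drawer0 (a joint): Drawer opening in m: 0 fully shut, starts at 0.125 to 0.145 (limit 0.15). It slides along the cabinet's own x axis, outwards to -x, and stays where it is left (about 1 N friction).
- cab_drawer0_handle (a point): Middle of the drawer's bar handle (a bar along y, 100 mm long, 35 mm in front of the drawer front, 47 mm above the bench); its x axis points into the cabinet, the shutting direction.
- drawer_spot (a point): Point on the drawer's inner floor, 22 mm above the bench, midway across, 52 mm behind the drawer front's inner side; moves with the drawer, axes as the handle's. The inside is 175 (x) by 158 (y) mm, walls 41 mm high above the floor. The grey cabinet is 200 mm wide, 85 mm high. With the drawer open 0.13, the cabinet covers it from 57 mm to +x of this point on. The handle is 109 mm to -x.
- pulley: Bystander: steel grooved pulley, 44 mm diameter, 24 mm high, on the bench.
- loupe: Bystander: black eye loupe, tapered, 42 mm diameter at the foot, 28 mm high.
- watch: Bystander: watch on a grey cushion, 75 by 55 mm, 32 mm high.
- oil_pot: Bystander: small glass oil pot, 34 mm diameter, 30 mm high, between the drive unit and the drawer cabinet.
- screwdriver: Bystander: dark screwdriver, 130 mm long, 26 mm thick handle.
- tray: Bystander: aluminium tray of brass wheels, 100 by 70 mm, 18 mm high.
Things that resemble listed ones, but are neither listed nor needed, are in the scene too. Leave any orange or turquoise look-alike of the old_collar alone. What is shaped like the collar but green is not meant.

How it is judged:
By the outcome, as a careful person would: the job done as asked, in the order asked, and still so for the second after the job is handed in, while the arm keeps its last pose, push and grip.
It also fails if it takes over 72 s, if anything falls off the work surface, if the arm or the gripper's body presses on something with over 40 N, if the wrist force passes 120 N, or if a joint passes its speed limit or range.

### The arm

A 7-joint arm with a two-finger parallel gripper is mounted at the origin on the work surface. World frame = base frame: x ahead of the robot, y to its left, z up, the work surface at z = 0. Lengths are in m, angles in rad, forces in N, time in s.
With the tool pointing down it reaches from about 0.425 to 0.8 m from the base axis. Payload 8.3 kg.
Tool frame: the origin (TCP) lies at the very end of the fingers, on their centre line; the grasp point (between the pads) lies 19 mm behind it; z points along the fingers, y is the line along which they close (so a half turn about z gives the same grasp; the last joint's range is limited). The gripper opens to 85 mm and grips with 20 to 120 N. Pads are 22 mm wide; open, the fingers measure 114 mm over their backs; the gripper's body (76 mm by 85 mm) begins 54 mm behind the grasp point. The pads swing forward as they close: fully open they stand 13 mm farther back than shut.
Start: joints at [-1.174, 0.383, 0.016, 1.37, -0.006, 1.388, -0.046], TCP at [0.277, 0.56, 0.231] pointing down, gripper open.
Joint ranges: [-2.95, 2.95], [-0.25, 2.06], [-1.52, 1.56], [0.18, 2.33], [-1.44, 4.58], [0.02, 2.06], [-3.01, 3.01]. Speed limits (rad/s): [2.39, 2.39, 3.01, 3.01, 3.14, 3.14, 3.14].

### API

Orientations are given as a 3x3 rotation matrix whose columns are the frame's x, y, z axes.
In Python, from bench import arm gives the robot as it stands.
- The arm moves only by the tool carry_out, never from a script. Its argument "deltas" is text: rows parted by semicolons, each of 4 numbers parted by spaces: the shift along the tool's x, y, z in mm, then the turn about the tool's z in degrees. A call has exactly 5 rows; each row shifts and turns the commanded pose from where the row before left it, along the tool's axes as they then stand; what a row does not reach is not made up. A row lasts 1/12 s, in which the tool goes at most 41.7 mm and 7.16 degrees, less where a joint would pass 70% of its speed; a pose out of reach is approached as far as the arm can. A call with a gripper value outside its range is refused whole. "grip" is the finger opening in mm, from 0 to 85.4, set as the call begins (left out, the last holds). The fingers move at their own pace and stop on an object; "newtons" is the grip in N (left out, the last holds). Time passes only in rows, so rows that do not move let the fingers close, or fill a call up. It gives the time, the measured TCP pose, the force, the opening and the grip force at its end, in the units of the state.
- arm.state(): the state, without advancing time (a new reading comes with each control period).
- arm.capture(name): name is "scene" or "top"; returns a dict with "color" (420x560x3 uint8, red, green, blue), "K" (3x3 intrinsics, pixels), "xyz" and "attitude" of the camera in the world. Camera axes: x right, y down, z forward; pixel columns grow to the right and rows downward; lengths in m; the calibration is good to about 2 mm. A picture is of the moment at which its call begins. There is no depth.
- arm.job_done(): hands the job in; it is judged then, once.
The state is a dict: "clock": time; "joint_pos": joint angles; "joint_velocities": joint speeds; "tau": joint torques, N m; "position": TCP position; "eef_rot": TCP orientation; "force": force on the tool from outside, world axes, zero at the start; "torque": the same for the moment, N m; "gripper_width": opening from 0.0 (shut) to 1.0 (fully open); "grip_force": force on a finger pad.
Only numpy, scipy, OpenCV 4.12 (cv2) and the standard library are available. Lean on these libraries where they do the work, as an engineer would, in place of code of your own. Each camera call takes 0.05 s, during which the arm holds its last target. There are 200 camera calls.

## Working session

There is one attempt and no reset: what is moved stays moved. The work goes in short steps, Python scripts to look and compute and a tool call to move; the robot and the scene stay as the last step left them, time stands still between calls to the robot, and variables do not carry over. Pictures are saved under pics/ and viewed, at most 10 in all, crops included, and the job is handed in when it is done.

Besides the shell and the picture viewer there is one more tool, called after "Emit:" as a command line: name --argument value ..., lists and objects as JSON in quotes. carry_out: Moves the arm, as the interface text tells. Its arguments: {"type":"object","properties":{"deltas":{"type":"string"},"grip":{"type":"number"},"newtons":{"type":"number"}},"required":["deltas"]}

```bash
mkdir -p pics; ls; python3 - <<'E'
from bench import arm
import cv2,numpy as np
np.set_printoptions(precision=4,suppress=True)
s=arm.state();print(s['clock'],s['position'],s['eef_rot'],s['gripper_width'],s['force'])
ims=[]
for n in("scene","top"):
    c=arm.capture(n);print(n,c['K'],c['xyz'],c['attitude'])
    np.savez(f'{n}0.npz',**c)
    cv2.imwrite(f'pics/{n}0.png',cv2.resize(c['color'][:,:,::-1],(784,588),interpolation=cv2.INTER_CUBIC))
E
```

```text
pics
0.0 [0.2771 0.5597 0.2303] [[-0.8962  0.4437 -0.0008]
 [ 0.4437  0.8962 -0.0017]
 [-0.     -0.0019 -1.    ]] 1.003359536328133 [ 0.6293 -0.4692 -0.1003]
scene [[473.9962   0.     268.1353]
 [  0.     473.9962 213.1795]
 [  0.       0.       1.    ]] [ 1.2034 -0.3767  0.7492] [[ 0.5627  0.5423 -0.624 ]
 [ 0.8266 -0.3632  0.4298]
 [ 0.0065 -0.7577 -0.6526]]
top [[473.8015   0.     271.3974]
 [  0.     473.8015 216.5965]
 [  0.       0.       1.    ]] [0.3714 0.0687 1.4191] [[ 0.0277 -0.9866  0.1608]
 [-0.9996 -0.0269  0.0071]
 [-0.0027 -0.1609 -0.987 ]]
```

View pics/top0.png

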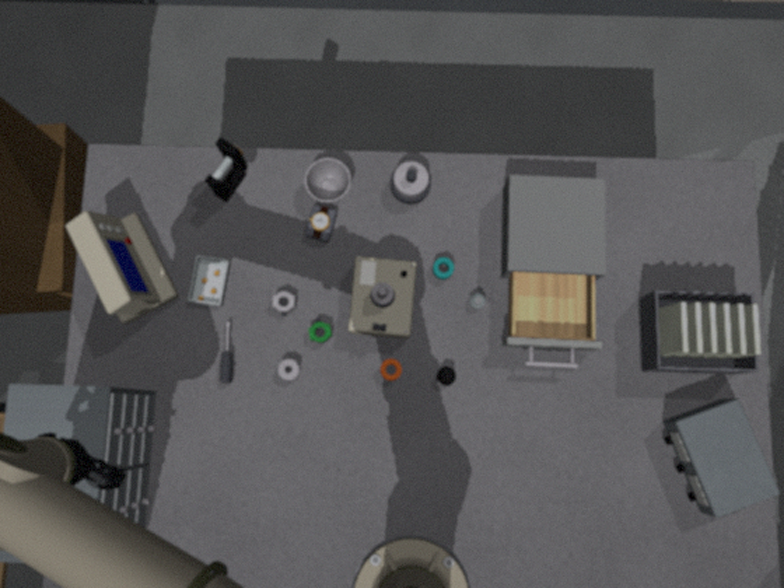

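View pics/scene0.png

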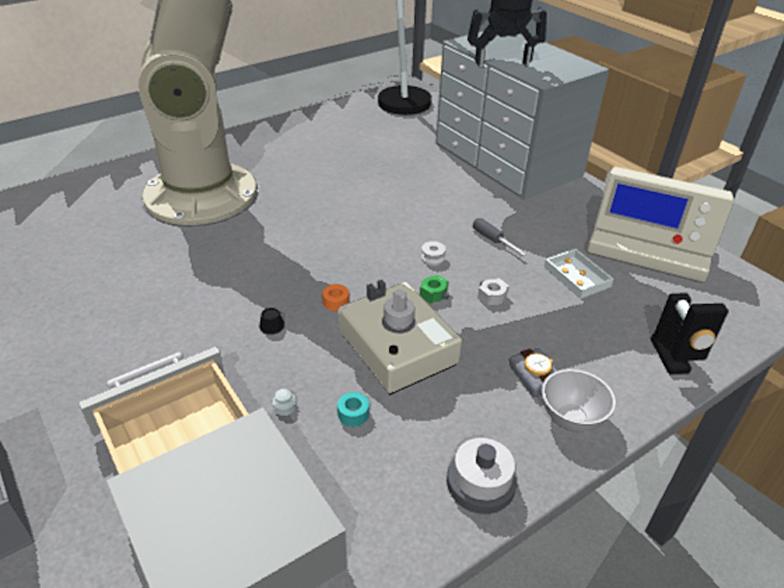

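The top view shows the drive at (383,296) and the drawer at (553,308), with its handle at (552,365). Collar candidates in the top view are the steel part at (284,301), the steel part at (288,369) and the green one at (320,332), which is excluded. In the scene view these are (493,291), (433,252, looks like the grooved pulley) and (433,288, green). Old-collar candidates are the steel ring on the spindle at (383,293), and the orange (391,370) and turquoise (444,268) rings, both excluded. Next I'll crop close.

```bash
cat > h.py <<'E'
import numpy as np,cv2
np.set_printoptions(precision=4,suppress=True)
def ray(c,u,v,z):
    d=c['attitude']@np.linalg.inv(c['K'])@np.array([u,v,1.]);t=(z-c['xyz'][2])/d[2];return (c['xyz']+t*d)[:2]
def proj(c,p):
    q=c['K']@(c['attitude'].T@(np.asarray(p,float)-c['xyz']));return q[:2]/q[2]
def crop(c,u,v,w,h,k):
    # pixel in crop -> original: u0+x/k
    u0,v0=int(u-w/2),int(v-h/2)
    im=cv2.resize(c['color'][v0:v0+h,u0:u0+w,::-1],None,fx=k,fy=k,interpolation=cv2.INTER_CUBIC);return im,(u0,v0)
E
python3 - <<'E'
from h import *
t=dict(np.load('top0.npz'));s=dict(np.load('scene0.npz'))
f=560/784
def C(c,u,v,w,h,k):
    im,o=crop(c,u*f,v*f,w,h,k);print(o);return im
a=C(t,284,335,50,75,8)  # collars  400x600
# scene: collar
b=C(s,493,291,40,30,10); d=C(s,399,312,100,75,4)
cv2.imwrite('pics/c1.png',np.hstack([a,np.vstack([b,d])]))
a=C(t,383,296,50,60,8);b=C(t,553,320,80,120,4)
cv2.imwrite('pics/c2.png',np.hstack([a,b]))
for n,u,v,z in [('A',284,301,.024),('B',288,369,.024),('spin',381,292,.11),('rest',379,328,.086),('handle',552,365,.047)]: print(n,ray(t,u*f,v*f,z))
E
```

```text
(177, 201)
(332, 192)
(235, 185)
(248, 181)
(355, 168)
A [0.5979 0.2836]
B [0.4536 0.2678]
spin [0.6075 0.0767]
rest [0.5377 0.0789]
handle [ 0.4755 -0.2797]
```

View pics/c1.png

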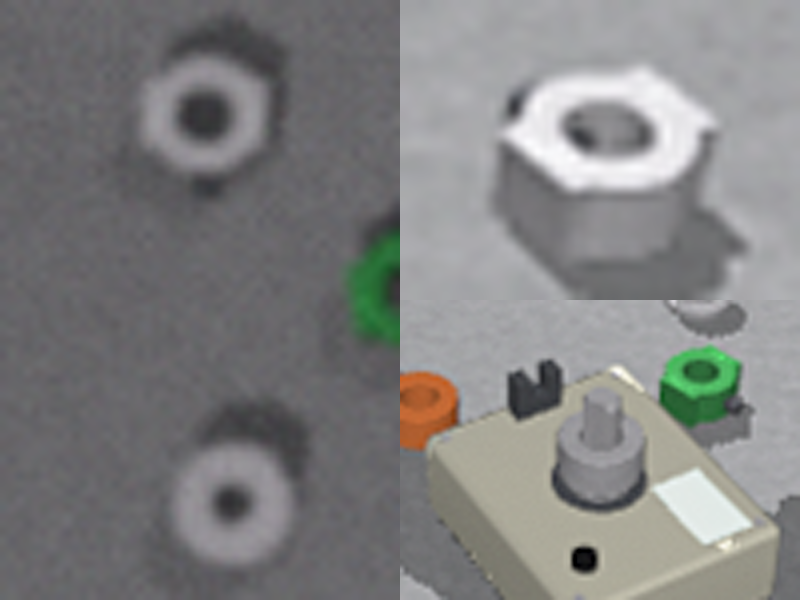

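View pics/c2.png

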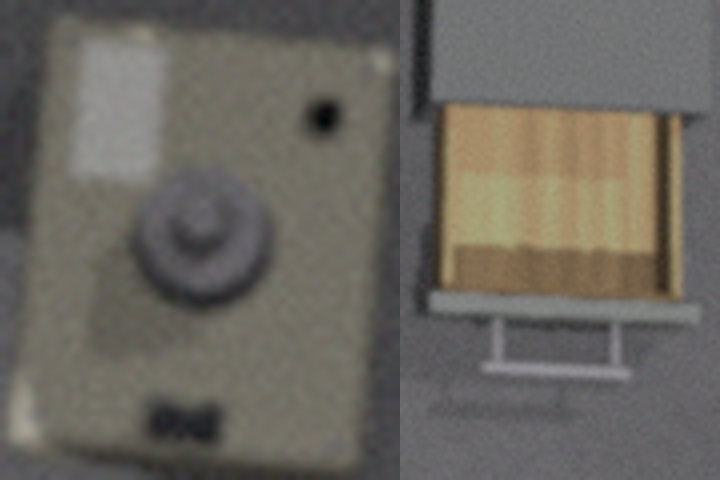

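c1: the collar is the upper steel part at crop (205,115). It has spanner flats left and right, and its dark screw at (208,187) points to about world -x; the scene crop shows a hex-like top with the screw behind. The lower one at (232,503) is round, so it's the pulley. c2: the shaft tip is at (200,218), the old collar's top at (203,237), the key rest at (185,422), and the handle bar runs from (483,368) to (630,374).

```bash
python3 - <<'E'
from h import *
t=dict(np.load('top0.npz'));s=dict(np.load('scene0.npz'))
def P(n,c,o,k,x,y,z):
    p=ray(c,o[0]+(x+.5)/k-.5,o[1]+(y+.5)/k-.5,z);print(n,p);return p
T1=(t,(177,201),8);S1=(s,(332,192),10);S2=(s,(235,185),4);T2=(t,(248,181),8);T3=(t,(355,168),4)
def both(a,b):pass
c=P('collar T',*T1,205,115,.024);w=P('screw T',*T1,208,187,.012);print(np.degrees(np.arctan2(*(c-w)[::-1])),np.linalg.norm(c-w))
c=P('collar S',*S1,210,130,.024);w=P('screw S',*S1,118,100,.012);print(np.degrees(np.arctan2(*(c-w)[::-1])),np.linalg.norm(c-w))
P('pulley T',*T1,232,503,.024)
P('tip T',*T2,200,218,.118);o=P('oldtop T',*T2,203,236,.092);r=P('rest T',*T2,185,422,.086);print(np.degrees(np.arctan2(*(o-r)[::-1])),np.linalg.norm(o-r))
o=P('tip S',*S2,203,95,.118);P('oldtop S',*S2,201,134,.092);r=P('rest S',*S2,135,71,.086);print(np.degrees(np.arctan2(*(o-r)[::-1])),np.linalg.norm(o-r))
for q in[(55,22),(392,52),(350,470),(8,440)]:P('lid',*T2,*q,.06)
for q in[(30,148),(375,235),(220,72)]:P('lidS',*S2,*q,.06)
a=P('hL',*T3,83,367,.047);b=P('hR',*T3,230,374,.047);print((a+b)/2,np.linalg.norm(a-b),np.degrees(np.arctan2(*(a-b)[::-1]))-90)
a=P('cabL',*T3,30,98,.085);b=P('cabR',*T3,313,110,.085);print((a+b)/2,np.linalg.norm(a-b),np.degrees(np.arctan2(*(a-b)[::-1]))-90)
f=560/784
a=ray(s,112*f,383*f,.047);b=ray(s,183*f,356*f,.047);print('hS',a,b,(a+b)/2,np.linalg.norm(a-b),np.degrees(np.arctan2(*(b-a)[::-1]))-90)
for n,z in(('orange',.024),):print(ray(t,391*f,370*f,.024),ray(t,444*f,268*f,.024),ray(t,478*f,299*f,.03),ray(t,446*f,376*f,.03),ray(t,320*f,332*f,.024))
E
```

```text
collar T [0.598  0.2856]
screw T [0.5726 0.2849]
1.498809961459961 0.02539732709626177
collar S [0.5965 0.2871]
screw S [0.5652 0.2871]
0.08759872443897984 0.03130949374250253
pulley T [0.454  0.2682]
tip T [0.6082 0.0756]
oldtop T [0.6065 0.0745]
rest T [0.5405 0.079 ]
-3.9701394326182164 0.06616916154711214
tip S [0.6071 0.0772]
oldtop S [0.6077 0.0764]
rest S [0.5394 0.0811]
-3.2850847060127144 0.06779741607403567
lid [0.6905 0.1312]
lid [0.6826 0.0071]
lid [0.528  0.0193]
lid [0.5355 0.1429]
lidS [0.5362 0.0142]
lidS [0.6935 0.1271]
lidS [0.5412 0.1389]
hL [ 0.4779 -0.2252]
hR [ 0.4757 -0.3312]
[ 0.4768 -0.2782] 0.10600113678382982 -1.151221416490074
cabL [ 0.6671 -0.1805]
cabR [ 0.6638 -0.3834]
[ 0.6654 -0.2819] 0.20297752329365862 -0.9309299645861273
hS [ 0.4764 -0.3249] [ 0.4818 -0.222 ] [ 0.4791 -0.2734] 0.10305043438290679 -2.9861230713101463
[0.4575 0.0517] [ 0.6791 -0.0566] [ 0.6124 -0.1291] [ 0.4478 -0.0631] [0.5335 0.204 ]
```

```bash
cat >> h.py <<'E'
def now():
    from bench import arm
    s=arm.state();R=s['eef_rot'];p=s['position'];y=np.degrees(np.arctan2(R[1,1],R[0,1]))
    print('t %.2f'%s['clock'],'p',p*1000,'yaw %.2f'%y,'F',s['force'],'T',s['torque'],'w %.1f'%(s['gripper_width']*85.4),'g %.0f'%s['grip_force'],'j7 %.2f'%s['joint_pos'][6]);return p*1000,y
def plan(p,y,q,n,step=1.):
    """rows from pose p(mm),yaw y(deg of tool y) through waypoints q=[(x,y,z,yaw,rows)]"""
    p=np.array(p,float);out=[]
    for x,yy,z,yw,m in q:
        p0=p.copy();y0=y;t=np.array([x,yy,z],float)
        for i in range(1,m+1):
            d=p0+(t-p0)*i/m-p;a=np.radians(y)
            l=np.array([-d[0]*np.sin(a)+d[1]*np.cos(a),d[0]*np.cos(a)+d[1]*np.sin(a),-d[2]]);l=np.round(l/step)*step
            tau=np.round(-(y0+(yw-y0)*i/m-y)*2)/2
            out.append('%g %g %g %g'%(*(l+0.),tau+0.))
            p=p+np.array([-l[0]*np.sin(a)+l[1]*np.cos(a),l[0]*np.cos(a)+l[1]*np.sin(a),-l[2]]);y-=tau
    while len(out)%5: out.append('0 0 0 0')
    for i in range(0,len(out),5):print('; '.join(out[i:i+5]))
    return p,y
E
python3 - <<'E'
from h import *
p,y=now()
plan(p,y,[(607.5,76.2,200,86,18)],0)
E
```

```text
t 0.10 p [277.1231 559.7216 230.4088] yaw 63.66 F [-0.0769  0.4616 -0.2504] T [-0.0045 -0.0173 -0.0309] w 85.1 g 0 j7 -0.05
-28 -16 2 -1; -28 -16 1 -1.5; -28 -18 2 -1; -27 -17 2 -1.5; -27 -19 1 -1
-27 -18 2 -1.5; -26 -20 2 -1; -26 -20 2 -1.5; -25 -20 1 -1; -25 -21 2 -1.5
-24 -22 2 -1; -24 -22 1 -1.5; -23 -23 2 -1; -23 -23 2 -1.5; -22 -24 1 -1
-22 -24 2 -1.5; -21 -25 2 -1; -21 -25 1 -1.5; 0 0 0 0; 0 0 0 0
```

Emit:
carry_out --deltas "-28 -16 2 -1; -28 -16 1 -1.5; -28 -18 2 -1; -27 -17 2 -1.5; -27 -19 1 -1" --grip 85 --newtons 40

```text
clock: 0.52
position: [0.369, 0.4239, 0.2226]
eef_rot: [[-0.938, 0.346, -0.001], [0.346, 0.938, -0.001], [0.0, -0.001, -1.0]]
force: [0.0, -0.0, -0.0]
gripper_width: 1.001
grip_force: 0.0
```

Emit:
carry_out --deltas "-27 -18 2 -1.5; -26 -20 2 -1; -26 -20 2 -1.5; -25 -20 1 -1; -25 -21 2 -1.5"

```text
clock: 0.93
position: [0.4618, 0.2903, 0.214]
eef_rot: [[-0.971, 0.238, -0.0], [0.238, 0.971, -0.0], [0.0, -0.0, -1.0]]
force: [-0.2, -0.3, -0.6]
gripper_width: 0.995
grip_force: 0.0
```

Emit:
carry_out --deltas "-24 -22 2 -1; -24 -22 1 -1.5; -23 -23 2 -1; -23 -23 2 -1.5; -22 -24 1 -1"

```text
clock: 1.35
position: [0.5528, 0.1555, 0.2057]
eef_rot: [[-0.991, 0.135, -0.001], [0.135, 0.991, -0.0], [0.001, -0.0, -1.0]]
force: [0.5, 0.9, -0.2]
gripper_width: 0.991
grip_force: 0.0
```

Emit:
carry_out --deltas "-22 -24 2 -1.5; -21 -25 2 -1; -21 -25 1 -1.5; 0 0 0 0; 0 0 0 0"

```text
clock: 1.77
position: [0.6081, 0.0732, 0.2004]
eef_rot: [[-0.997, 0.072, -0.001], [0.072, 0.997, -0.002], [0.001, -0.002, -1.0]]
force: [-1.1, 0.8, -1.3]
gripper_width: 0.998
grip_force: 0.0
```

```bash
python3 - <<'E'
from h import *
p,y=now()
plan(p,y,[(607.5,76.2,67,86,5)],0)
E
```

```text
t 1.77 p [608.0728  73.1633 200.4106] yaw 85.88 F [-1.0652  0.7552 -1.2813] T [0.0665 0.0379 0.0079] w 85.2 g 0 j7 1.41
0 1 27 0; 0 0 26 0; 0 1 27 0; 1 0 27 0; 0 1 26 0
```

Emit:
carry_out --deltas "0 1 27 0; 0 1 27 0; 0 1 27 0; 0 0 27 0; 0 0 25 0"

```text
clock: 2.18
position: [0.6067, 0.0812, 0.0666]
eef_rot: [[-0.998, 0.065, -0.001], [0.065, 0.998, 0.001], [0.001, 0.001, -1.0]]
force: [-0.2, 0.1, -0.7]
gripper_width: 0.997
grip_force: 0.0
```

Emit:
carry_out --deltas "0 0 0 0; 0 0 0 0; 0 0 0 0; 0 0 0 0; 0 0 0 0" --grip 30

```text
clock: 2.6
position: [0.6098, 0.0769, 0.0712]
eef_rot: [[-0.998, 0.069, 0.004], [0.069, 0.998, -0.002], [-0.005, -0.001, -1.0]]
force: [0.6, -6.0, 1.7]
gripper_width: 0.516
grip_force: 41.2
```

```bash
python3 - <<'E'
from h import *
p,y=now()
from bench import arm
c=arm.capture('scene');u=proj(c,[.6075,.0762,.1]);im,o=crop(c,*u,120,90,5);print(o)
cv2.imwrite('pics/g1.png',im)
E
```

```text
t 2.60 p [609.787   76.9347  71.2481] yaw 86.04 F [ 0.644  -6.0352  1.6636] T [-1.3312 -0.0154  0.0385] w 44.0 g 41 j7 1.43
(224, 170)
```

View pics/g1.png

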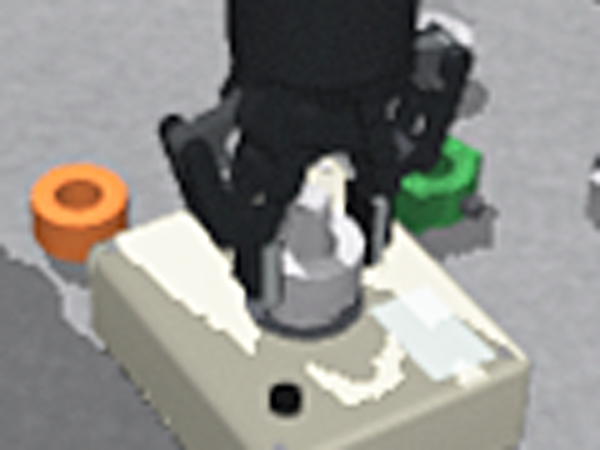

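The close crop shows the pads on both sides of the old collar at about (305,270), with the shaft standing up between the fingers. Next I lift it.

Emit:
carry_out --deltas "0 -1 -15 0; 0 -1 -20 0; 0 0 -25 0; 0 0 -30 0; 0 0 -30 0"

```text
clock: 3.07
position: [0.608, 0.0772, 0.1917]
eef_rot: [[-0.998, 0.067, 0.002], [0.067, 0.998, 0.001], [-0.002, 0.001, -1.0]]
force: [0.9, 1.1, -0.3]
gripper_width: 0.513
grip_force: 44.3
```

```bash
python3 - <<'E'
from h import *
p,y=now()
plan(p,y,[(586,-278,170,88,12)],0)
E
```

```text
t 3.07 p [608.0417  77.2348 191.6753] yaw 86.15 F [ 0.8845  1.0733 -0.3258] T [ 0.0177 -0.0716  0.0359] w 43.8 g 44 j7 1.41
0 -30 2 0; 0 -29 2 -0.5; 0 -30 1 0; 0 -30 2 0; 0 -29 2 -0.5
0 -30 2 0; 1 -30 2 0; 0 -29 1 0; 0 -30 2 -0.5; 1 -30 2 0
1 -29 2 0; 0 -30 2 -0.5; 0 0 0 0; 0 0 0 0; 0 0 0 0
```

Emit:
carry_out --deltas "0 -30 2 0; 0 -29 2 -0.5; 0 -30 1 0; 0 -30 2 0; 0 -29 2 -0.5"

```text
clock: 3.48
position: [0.5992, -0.072, 0.182]
eef_rot: [[-0.999, 0.05, 0.004], [0.05, 0.999, 0.0], [-0.004, 0.0, -1.0]]
force: [-0.1, -0.1, -1.1]
gripper_width: 0.516
grip_force: 44.3
```

Emit:
carry_out --deltas "0 -30 2 0; 1 -30 2 0; 0 -29 1 0; 0 -30 2 -0.5; 1 -30 2 0"

```text
clock: 3.9
position: [0.5903, -0.2206, 0.1729]
eef_rot: [[-0.999, 0.04, 0.004], [0.04, 0.999, -0.001], [-0.004, -0.0, -1.0]]
force: [0.4, 0.5, -1.2]
gripper_width: 0.515
grip_force: 44.3
```

Emit:
carry_out --deltas "1 -29 2 0; 0 -30 2 -0.5; 0 0 0 0; 0 0 0 0; 0 0 0 0"

```text
clock: 4.32
position: [0.5868, -0.2778, 0.1679]
eef_rot: [[-0.999, 0.032, 0.002], [0.032, 0.999, 0.0], [-0.002, 0.0, -1.0]]
force: [0.6, 0.1, -1.1]
gripper_width: 0.516
grip_force: 44.3
```

```bash
python3 - <<'E'
from h import *
p,y=now()
from bench import arm
c=arm.capture('scene');u=proj(c,[.58,-.25,.12])
im,o=crop(c,max(u[0],80),u[1],160,150,4);print(o)
cv2.imwrite('pics/d1.png',im)
E
```

```text
t 4.32 p [ 586.8379 -277.7958  167.886 ] yaw 88.17 F [ 0.5574  0.123  -1.1118] T [-0.0392  0.0364  0.0093] w 44.1 g 44 j7 2.07
(49, 189)
```

View pics/d1.png

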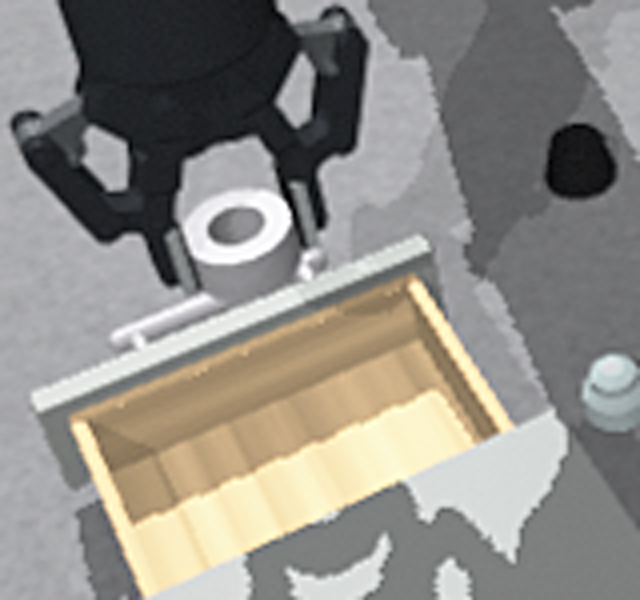

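The picture shows the collar at (240,240) held level between the pads, above the open drawer. Next I lower it.

Emit:
carry_out --deltas "0 0 30 0; 0 0 35 0; 0 0 35 0; 0 0 24 0; 0 0 12 0"

```text
clock: 4.78
position: [0.5851, -0.275, 0.027]
eef_rot: [[-1.0, 0.029, -0.004], [0.029, 1.0, 0.003], [0.004, 0.003, -1.0]]
force: [-0.7, 0.4, -0.9]
gripper_width: 0.516
grip_force: 44.3
```

Emit:
carry_out --deltas "0 0 3 0; 0 0 2 0; 0 0 1 0; 0 0 0 0; 0 0 0 0"

```text
clock: 5.2
position: [0.587, -0.2787, 0.0259]
eef_rot: [[-0.999, 0.032, 0.002], [0.032, 0.999, -0.001], [-0.002, -0.001, -1.0]]
force: [0.4, -0.5, -0.6]
gripper_width: 0.518
grip_force: 44.3
```

Emit:
carry_out --deltas "0 0 1 0; 0 0 1 0; 0 0 1 0; 0 0 1 0; 0 0 0 0"

```text
clock: 5.62
position: [0.59, -0.2788, 0.0251]
eef_rot: [[-0.999, 0.031, 0.009], [0.031, 1.0, -0.002], [-0.009, -0.002, -1.0]]
force: [-0.6, 3.3, 18.9]
gripper_width: 0.516
grip_force: 46.3
```

Emit:
carry_out --deltas "0 0 0.5 0; 0 0 0.5 0; 0 0 0.5 0; 0 0 0 0; 0 0 0 0"

```text
clock: 6.03
position: [0.5911, -0.2788, 0.0251]
eef_rot: [[-0.999, 0.031, 0.011], [0.031, 1.0, -0.002], [-0.011, -0.002, -1.0]]
force: [-0.8, 5.2, 26.4]
gripper_width: 0.519
grip_force: 47.1
```

Emit:
carry_out --deltas "0 0 -3 0; 0 0 0 0; 0 0 0 0; 0 0 0 0; 0 0 0 0" --grip 62

```text
clock: 6.45
position: [0.5856, -0.2782, 0.0212]
eef_rot: [[-0.999, 0.032, -0.001], [0.032, 0.999, 0.0], [0.001, 0.0, -1.0]]
force: [0.4, -0.3, -0.5]
gripper_width: 0.73
grip_force: 0.0
```

Emit:
carry_out --deltas "0 0 -5 0; 0 0 -20 0; 0 0 -35 0; 0 0 -40 0; 0 0 -40 0"

```text
clock: 6.87
position: [0.5852, -0.2781, 0.1628]
eef_rot: [[-0.999, 0.032, -0.002], [0.032, 0.999, 0.0], [0.002, 0.0, -1.0]]
force: [0.5, -0.5, 0.4]
gripper_width: 0.726
grip_force: 0.0
```

Emit:
carry_out --deltas "32 0 0 0; 32 0 0 0; 32 0 0 0; 32 0 0 0; 32 0 0 0" --grip 0

```text
clock: 7.28
position: [0.4245, -0.273, 0.1618]
eef_rot: [[-0.999, 0.032, -0.0], [0.032, 0.999, 0.0], [0.0, 0.0, -1.0]]
force: [0.0, -0.6, 0.6]
gripper_width: 0.014
grip_force: 0.0
```

```bash
python3 - <<'E'
from h import *
p,y=now()
from bench import arm
c=arm.capture('scene');t=arm.capture('top')
im,o=crop(c,100,260,150,110,4);print(o)
im2,o2=crop(t,395,230,80,110,4);print(o2)
cv2.imwrite('pics/d2.png',np.hstack([im[:,:480],im2]))
E
```

```text
t 7.28 p [ 424.4866 -272.9539  161.825 ] yaw 88.16 F [ 0.0474 -0.6116  0.5781] T [-0.0496  0.0398  0.0174] w 1.2 g 0 j7 2.12
(25, 205)
(355, 175)
```

View pics/d2.png

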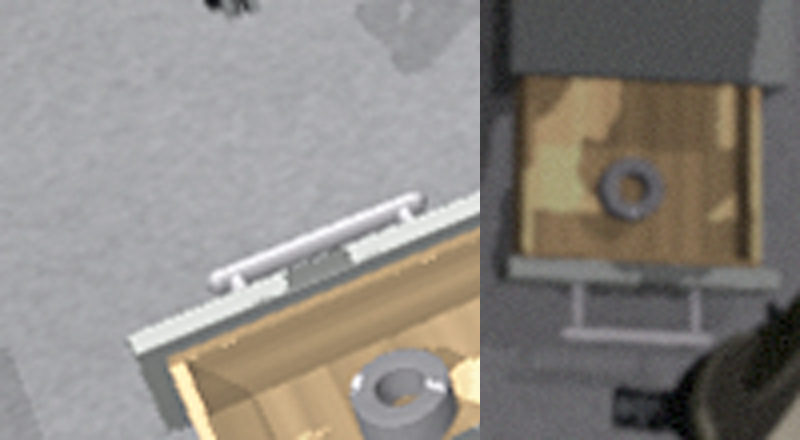

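The old collar stands upright in the middle of the drawer, at scene (400,390) and top (630,190). The handle is clear, so I go down in front of it and push.

Emit:
carry_out --deltas "0 -1 25 0; 0 -1 28 0; 0 -1 28 0; 0 -1 25 0; 0 0 19 0"

```text
clock: 7.8
position: [0.4257, -0.2769, 0.0349]
eef_rot: [[-0.999, 0.032, -0.001], [0.032, 0.999, 0.0], [0.001, 0.0, -1.0]]
force: [-0.9, 0.6, 0.4]
gripper_width: 0.003
grip_force: 0.0
```

Emit:
carry_out --deltas "-10 0 0 0; -10 0 0 0; -10 0 0 0; -15 0 0 0; -15 0 0 0"

```text
clock: 8.22
position: [0.4882, -0.2794, 0.0385]
eef_rot: [[-0.999, 0.032, 0.002], [0.032, 0.999, -0.001], [-0.002, -0.001, -1.0]]
force: [-1.6, -0.7, -1.6]
gripper_width: -0.0
grip_force: 0.8
```

Emit:
carry_out --deltas "-15 0 0 0; -15 0 0 0; -15 0 0 0; -15 0 0 0; -15 0 0 0"

```text
clock: 8.63
position: [0.5636, -0.281, 0.0385]
eef_rot: [[-1.0, 0.031, 0.002], [0.031, 1.0, -0.0], [-0.002, -0.0, -1.0]]
force: [-1.5, -0.1, 0.4]
gripper_width: -0.003
grip_force: 0.9
```

Emit:
carry_out --deltas "-10 0 0 0; -8 0 0 0; -6 0 0 0; -5 0 0 0; -4 0 0 0"

```text
clock: 9.05
position: [0.5947, -0.2826, 0.0374]
eef_rot: [[-0.999, 0.032, 0.001], [0.032, 0.999, -0.0], [-0.001, -0.0, -1.0]]
force: [-1.5, 0.7, 0.4]
gripper_width: 0.004
grip_force: 0.6
```

Emit:
carry_out --deltas "-3 0 0 0; -3 0 0 0; -3 0 0 0; -3 0 0 0; 0 0 0 0"

```text
clock: 9.47
position: [0.5963, -0.2833, 0.0362]
eef_rot: [[-0.999, 0.037, -0.018], [0.036, 0.999, 0.005], [0.018, 0.004, -1.0]]
force: [-37.0, 10.6, 27.1]
gripper_width: 0.001
grip_force: 19.4
```

Emit:
carry_out --deltas "8 0 0 0; 12 0 0 0; 20 0 0 0; 0 0 -35 0; 0 0 -40 0"

```text
clock: 9.88
position: [0.562, -0.2808, 0.1091]
eef_rot: [[-0.999, 0.034, -0.008], [0.034, 0.999, 0.003], [0.008, 0.003, -1.0]]
force: [1.8, 0.7, 1.1]
gripper_width: -0.003
grip_force: 0.0
```

Emit:
carry_out --deltas "0 0 -40 0; 0 0 -40 0; 0 35 0 0; 0 35 0 0; 0 35 0 0"

```text
clock: 10.3
position: [0.5695, -0.1765, 0.1932]
eef_rot: [[-0.999, 0.035, 0.003], [0.035, 0.999, -0.001], [-0.003, -0.0, -1.0]]
force: [1.1, 1.4, -0.2]
gripper_width: 0.0
grip_force: 0.0
```

```bash
python3 - <<'E'
from h import *
p,y=now()
from bench import arm
c=arm.capture('scene');t=arm.capture('top');np.savez('scene1.npz',**c);np.savez('top1.npz',**t)
im,o=crop(t,390,220,90,120,4);print('T',o)
u=proj(c,[.6075,.0762,.1]);im2,o2=crop(c,*u,44,48,10);print('S',o2)
cv2.imwrite('pics/e1.png',np.hstack([im[:480],im2[:480]]))
E
```

```text
t 10.30 p [ 569.5159 -176.5353  193.1891] yaw 88.01 F [ 1.0859  1.3603 -0.2431] T [ 0.0528 -0.0231 -0.0413] w 0.0 g 0 j7 1.89
T (345, 160)
S (262, 191)
```

View pics/e1.png

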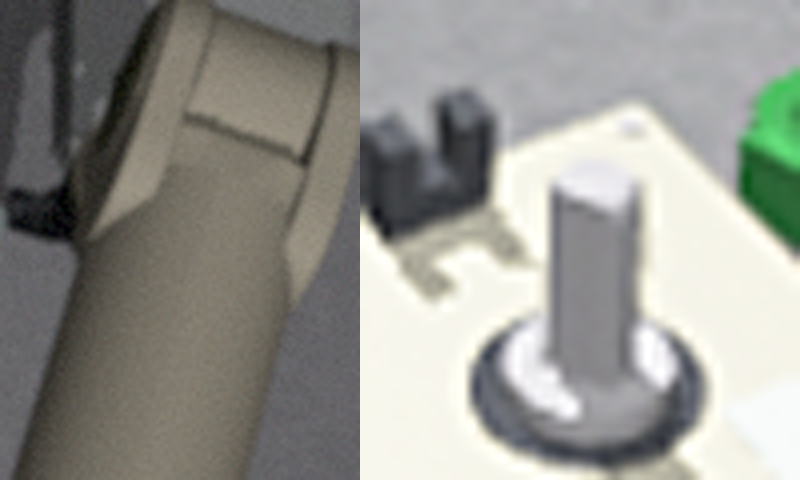

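e1: on the left the arm hides the drawer. On the right the bare shaft shows its flat, about (553..632, 180..380), towards the camera. Its top edge slopes down to the right by about 25° in depth, so the flat's normal is at about 298° world, or spindle ≈ 2.1 rad.

```bash
python3 - <<'E'
from h import *
p,y=now()
plan(p,y,[(606.6,78,195,118,10),(606.6,78,195,118,2),(606.6,78,80,118,5)],0)
E
```

```text
t 10.40 p [ 570.9908 -168.6921  192.1112] yaw 88.70 F [0.0819 0.0829 0.2225] T [-0.0271 -0.0406 -0.0221] w 0.0 g 0 j7 1.89
-3 25 0 -3; -4 24 -1 -3; -6 25 0 -3; -7 24 0 -2.5; -8 23 0 -3
-9 23 -1 -3; -10 23 0 -3; -11 22 0 -3; -13 22 -1 -3; -14 21 0 -3
0 0 0 0; 0 0 0 0; 0 0 23 0; 0 0 23 0; 0 0 23 0
0 0 23 0; 0 0 23 0; 0 0 0 0; 0 0 0 0; 0 0 0 0
```

Emit:
carry_out --deltas "-3 25 0 -3; -4 24 -1 -3; -6 25 0 -3; -7 24 0 -2.5; -8 23 0 -3" --grip 50 --newtons 30

```text
clock: 10.82
position: [0.589, -0.0527, 0.1931]
eef_rot: [[-0.975, -0.221, 0.001], [-0.221, 0.975, 0.0], [-0.001, -0.0, -1.0]]
force: [-0.3, -0.3, 0.2]
gripper_width: 0.58
grip_force: 0.0
```

Emit:
carry_out --deltas "-9 23 -1 -3; -10 23 0 -3; -11 22 0 -3; -13 22 -1 -3; -14 21 0 -3"

```text
clock: 11.23
position: [0.6076, 0.0719, 0.1951]
eef_rot: [[-0.884, -0.467, 0.0], [-0.467, 0.884, 0.0], [-0.0, -0.0, -1.0]]
force: [0.4, -0.0, -0.5]
gripper_width: 0.586
grip_force: 0.0
```

Emit:
carry_out --deltas "0 0 0 0; 0 0 0 0; 0 0 10 0; 0 0 0 0; 0 0 0 0"

```text
clock: 11.65
position: [0.6067, 0.0688, 0.1837]
eef_rot: [[-0.887, -0.463, -0.002], [-0.463, 0.887, -0.001], [0.002, 0.0, -1.0]]
force: [-0.3, -0.2, -0.6]
gripper_width: 0.585
grip_force: 0.0
```

```bash
python3 - <<'E'
from h import *
p,y=now()
plan(p,y,[(606.6,78,80,118,5)],0)
E
```

```text
t 11.65 p [606.7464  68.7979 183.653 ] yaw 117.55 F [-0.2636 -0.1651 -0.6392] T [0.0861 0.0251 0.0075] w 50.0 g 0 j7 1.94
-1 2 21 0; -1 1 20 0; 0 2 21 -0.5; -1 2 21 0; -1 1 21 0
```

Emit:
carry_out --deltas "-1 2 21 0; -1 1 20 0; 0 2 21 -0.5; -1 2 21 0; -1 1 21 0"

```text
clock: 12.07
position: [0.6071, 0.0783, 0.08]
eef_rot: [[-0.882, -0.471, 0.0], [-0.471, 0.882, -0.0], [-0.0, -0.0, -1.0]]
force: [0.2, 0.8, 0.1]
gripper_width: 0.585
grip_force: 0.0
```

Emit:
carry_out --deltas "0 0 0 0; 0 0 0 0; 0 0 0 0; 0 0 0 0; 0 0 0 0"

```text
clock: 12.48
position: [0.6081, 0.079, 0.0825]
eef_rot: [[-0.882, -0.471, 0.003], [-0.471, 0.882, 0.0], [-0.002, -0.001, -1.0]]
force: [-0.3, 0.5, 0.6]
gripper_width: 0.584
grip_force: 0.0
```

```bash
python3 - <<'E'
from h import *
now()
E
```

```text
t 12.48 p [608.0844  78.9763  82.495 ] yaw 118.13 F [-0.2567  0.4757  0.62  ] T [ 0.0247  0.0023 -0.0117] w 49.9 g 0 j7 1.95
```

Emit:
carry_out --deltas "0 0 0 0; 0 0 0 0; 0 0 0 0; 0 0 0 0; 0 0 0 0" --grip 5 --newtons 25

```text
clock: 12.9
position: [0.6091, 0.0771, 0.0818]
eef_rot: [[-0.883, -0.47, 0.004], [-0.47, 0.883, -0.002], [-0.003, -0.003, -1.0]]
force: [5.3, -4.8, -0.7]
gripper_width: 0.183
grip_force: 27.1
```

Emit:
carry_out --deltas "0 0 0 0; 0 0 0 0; 0 0 0 0; 0 0 0 0; 0 0 0 0"

```text
clock: 13.32
position: [0.6091, 0.0771, 0.0818]
eef_rot: [[-0.883, -0.47, 0.004], [-0.47, 0.883, -0.002], [-0.003, -0.003, -1.0]]
force: [5.7, -5.1, -0.0]
gripper_width: 0.177
grip_force: 27.1
```

```bash
python3 - <<'E'
from h import *
now()
E
```

```text
t 13.32 p [609.0713  77.057   81.809 ] yaw 118.03 F [ 5.7012 -5.1388 -0.0304] T [-0.6902 -1.0081 -0.0455] w 15.1 g 27 j7 1.95
```

The opening stopped at 15.1 (the gauge reads about 1–2 mm low), so that is the 16 mm across the flat. Next I turn the spindle about its axis by -122° with the fingers.

```bash
python3 - <<'E'
from h import *
A=np.array([608.8,74.5]);q=[]
for i in range(1,21):
    w=118-6.1*i;n=-np.array([np.cos(np.radians(w)),np.sin(np.radians(w))])
    m=A-2*n+np.array([-.7,2.7])*0
    q.append((*m,82,w,1))
print(plan([608.1,79,82],118.,q,0,.1))
E
```

```text
1.3 -2.3 0 6; -0.2 0 0 6; -0.2 0 0 6.5; -0.3 0 0 6; -0.2 -0.1 0 6
-0.2 0 0 6; -0.2 0 0 6; -0.2 0 0 6.5; -0.2 0 0 6; -0.2 0 0 6
-0.2 0 0 6; -0.3 0 0 6; -0.2 0 0 6.5; -0.2 -0.1 0 6; -0.2 0 0 6
-0.2 0 0 6; -0.2 0 0 6; -0.2 0 0 6.5; -0.2 0 0 6; -0.3 0 0 6
(array([610.8111,  74.3156,  82.    ]), np.float64(-4.0))
```

Emit:
carry_out --deltas "1 -2 0 3; -0.1 0 0 6; -0.2 0 0 6; -0.2 0 0 6; -0.2 0 0 6"

```text
clock: 13.73
position: [0.6102, 0.0764, 0.0818]
eef_rot: [[-1.0, -0.014, 0.005], [-0.014, 1.0, -0.0], [-0.005, -0.001, -1.0]]
force: [8.3, -2.4, -2.8]
gripper_width: 0.18
grip_force: 24.9
```

Emit:
carry_out --deltas "-0.2 0 0 6; -0.2 0 0 6; -0.2 0 0 6; -0.2 0 0 6; -0.2 0 0 6"

```text
clock: 14.15
position: [0.6109, 0.0752, 0.0818]
eef_rot: [[-0.873, 0.488, 0.004], [0.488, 0.873, -0.002], [-0.005, 0.001, -1.0]]
force: [5.8, -4.7, -1.6]
gripper_width: 0.178
grip_force: 24.6
```

```bash
python3 - <<'E'
from h import *
now()
E
```

```text
t 14.15 p [610.8995  75.1902  81.8336] yaw 60.78 F [ 5.8123 -4.6904 -1.5701] T [-0.7453 -1.2186  0.0838] w 15.2 g 25 j7 1.04
```

Emit:
carry_out --deltas "-0.2 0 0 6; -0.2 0 0 6; -0.2 0 0 6; -0.2 0 0 6; -0.2 0 0 6"

```text
clock: 14.57
position: [0.6109, 0.0738, 0.0818]
eef_rot: [[-0.511, 0.859, 0.003], [0.859, 0.511, -0.002], [-0.003, 0.001, -1.0]]
force: [3.1, -6.1, 2.2]
gripper_width: 0.183
grip_force: 24.9
```

Emit:
carry_out --deltas "-0.2 0 0 6; -0.2 0 0 6; -0.2 0 0 6; -0.2 0 0 6; -0.2 0 0 6"

```text
clock: 14.98
position: [0.6103, 0.0725, 0.0818]
eef_rot: [[-0.013, 1.0, 0.001], [1.0, 0.013, -0.002], [-0.002, 0.001, -1.0]]
force: [-2.2, -6.8, 6.2]
gripper_width: 0.182
grip_force: 25.5
```

Emit:
carry_out --deltas "-0.2 0 0 3; -0.1 0 0 2; 0 0 0 0; 0 0 0 0; 0 0 0 0"

```text
clock: 15.4
position: [0.6101, 0.0724, 0.0818]
eef_rot: [[0.069, 0.998, 0.001], [0.998, -0.069, -0.002], [-0.002, 0.001, -1.0]]
force: [-2.4, -6.0, 5.4]
gripper_width: 0.181
grip_force: 26.4
```

```bash
python3 - <<'E'
from h import *
now()
E
```

```text
t 15.40 p [610.1267  72.4098  81.7872] yaw -3.98 F [-2.4389 -5.9729  5.4033] T [-1.2119  0.4244 -0.0731] w 15.4 g 26 j7 0.02
```

The width held at 15.2–15.4 through the whole turn. The three centre readings agree on one axis (608.3, 74.4) with the flat on the -x side, so the flat is confirmed. I release, rise and check.

Emit:
carry_out --deltas "0 0 0 0; 0 0 0 0; 0 0 0 0; 0 0 -15 0; 0 0 -25 0" --grip 40

```text
clock: 15.82
position: [0.6078, 0.0756, 0.1183]
eef_rot: [[0.066, 0.998, -0.006], [0.998, -0.066, -0.001], [-0.001, -0.006, -1.0]]
force: [-0.3, 0.0, 0.8]
gripper_width: 0.473
grip_force: 0.0
```

Emit:
carry_out --deltas "0 0 -30 0; 0 0 -30 0; 0 0 -20 0; 0 0 0 0; 0 0 0 0" --grip 75

```text
clock: 16.23
position: [0.6105, 0.0755, 0.2019]
eef_rot: [[0.066, 0.998, 0.002], [0.998, -0.066, 0.001], [0.001, 0.002, -1.0]]
force: [0.0, 1.0, -0.4]
gripper_width: 0.875
grip_force: 0.0
```

```bash
python3 - <<'E'
from h import *
p,y=now()
plan(p,y,[(597.8,285,175,90.8,14)],0)
E
```

```text
t 16.23 p [610.5249  75.5326 201.9458] yaw -3.80 F [ 0.0247  0.9519 -0.3865] T [-0.0886 -0.0884 -0.0621] w 74.7 g 0 j7 -0.04
15 -2 2 -7; 15 0 2 -6.5; 15 2 2 -7; 14 3 2 -6.5; 14 5 2 -7
14 7 2 -6.5; 12 8 1 -7; 12 10 2 -6.5; 10 11 2 -7; 9 12 2 -6.5
7 13 2 -7; 6 14 2 -6.5; 5 14 2 -7; 2 15 2 -6.5; 0 0 0 0
```

Emit:
carry_out --deltas "15 -2 2 -7; 15 0 2 -6.5; 15 2 2 -7; 14 3 2 -6.5; 14 5 2 -7"

```text
clock: 16.65
position: [0.6044, 0.1503, 0.1888]
eef_rot: [[-0.508, 0.862, -0.003], [0.862, 0.508, -0.001], [0.001, -0.003, -1.0]]
force: [0.4, -0.1, 0.2]
gripper_width: 0.878
grip_force: 0.0
```

Emit:
carry_out --deltas "14 7 2 -6.5; 12 8 1 -7; 12 10 2 -6.5; 10 11 2 -7; 9 12 2 -6.5"

```text
clock: 17.07
position: [0.5999, 0.2257, 0.1797]
eef_rot: [[-0.899, 0.438, -0.003], [0.438, 0.899, -0.001], [0.002, -0.002, -1.0]]
force: [-0.2, 0.1, -0.8]
gripper_width: 0.875
grip_force: 0.0
```

Emit:
carry_out --deltas "7 13 2 -7; 6 14 2 -6.5; 5 14 2 -7; 2 15 2 -6.5; 0 0 0 0"

```text
clock: 17.48
position: [0.5947, 0.2889, 0.171]
eef_rot: [[-1.0, -0.022, -0.004], [-0.022, 1.0, 0.001], [0.004, 0.001, -1.0]]
force: [-0.7, 0.5, -1.3]
gripper_width: 0.879
grip_force: 0.0
```

Emit:
carry_out --deltas "0 0 0 0; 0 0 0 0; 0 0 0 0; 0 0 0 0; 0 0 0 0"

```text
clock: 17.9
position: [0.5975, 0.2836, 0.174]
eef_rot: [[-1.0, -0.009, 0.0], [-0.009, 1.0, -0.0], [-0.0, -0.0, -1.0]]
force: [0.0, 0.2, 1.2]
gripper_width: 0.879
grip_force: 0.0
```

```bash
python3 - <<'E'
from h import *
p,y=now()
from bench import arm
c=arm.capture('scene');t=arm.capture('top');np.savez('scene2.npz',**c);np.savez('top2.npz',**t)
im,o=crop(t,395,225,80,100,5);print('T',o)
u=proj(c,[.5975,.0762,.08]);im2,o2=crop(c,*u,100,125,4);print('S',o2)
cv2.imwrite('pics/f1.png',np.hstack([im[:500],im2[:500]]))
plan(p,y,[(597.8,285,90,90.8,3),(597.8,285,7,90.8,5)],0)
E
```

```text
t 17.90 p [597.5489 283.6094 173.9536] yaw 90.52 F [0.0162 0.1984 1.2048] T [ 0.0029 -0.0196  0.0119] w 75.1 g 0 j7 1.18
T (355, 175)
S (231, 157)
0 0 28 0; 0 1 28 0; 0 0 28 -0.5; 0 0 17 0; 0 0 16 0
0 0 17 0; 0 0 16 0; 0 0 17 0; 0 0 0 0; 0 0 0 0
```

View pics/f1.png

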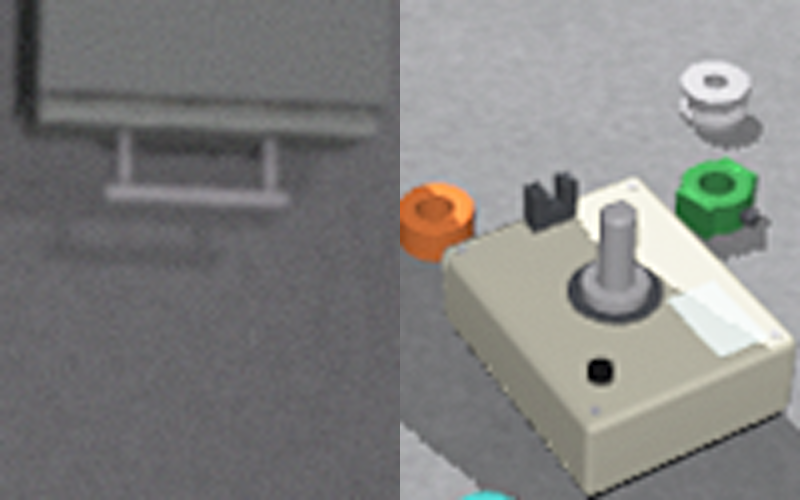

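f1: the drawer front sits against the cabinet with the handle at T (107..287, 195). The drive box has the shaft's flat turned away from the camera and everything else looks unmoved. I'll check the drawer and drive yaw by numbers and go down to the collar.

```bash
python3 - <<'E'
from h import *
t=dict(np.load('top2.npz'));s=dict(np.load('scene2.npz'))
P=lambda c,o,k,x,y,z:ray(c,o[0]+(x+.5)/k-.5,o[1]+(y+.5)/k-.5,z)
print('handle',P(t,(355,175),5,197,195,.047),'edge',P(t,(355,175),5,210,101,.085), P(t,(355,175),5,210,101,.0))
S=lambda x,y,z:P(s,(231,157),4,x-400,y,z)
# lid screw dots (corner marks) & rest
a,b,c=S(632,188,.06),S(776,336,.06),S(595,411,.06);d=S(460,253,.06);print(a,b,c,d)
for u,v in((b,a),(c,d)):e=u-v;print(np.degrees(np.arctan2(e[1],e[0])))
for u,v in((b,c),(a,d)):e=u-v;print(np.degrees(np.arctan2(e[1],e[0]))-90)
print('rest',S(551,183,.086),'tip',S(620,211,.118))
E
```

```text
handle [ 0.6136 -0.2808] edge [ 0.6619 -0.2794] [ 0.6804 -0.3016]
[0.5428 0.1349] [0.6828 0.1259] [0.6741 0.0162] [0.5356 0.0236]
-3.6856799962414737
-3.0616652511234848
-4.529983541830347
-3.734432513421524
rest [0.5394 0.0811] tip [0.61   0.0757]
```

Emit:
carry_out --deltas "0 1 28 0; 0 0 28 0; 0 0 28 -0.5; 0 0 17 0; 0 0 16 0"

```text
clock: 18.42
position: [0.5964, 0.2851, 0.0549]
eef_rot: [[-1.0, -0.02, -0.002], [-0.02, 1.0, -0.001], [0.002, -0.001, -1.0]]
force: [-0.1, -0.7, -0.5]
gripper_width: 0.881
grip_force: 0.0
```

Emit:
carry_out --deltas "0 0 17 0; 0 0 16 0; 0 0 16 0; 0 0 0 0; 0 0 0 0"

```text
clock: 18.83
position: [0.5966, 0.2852, 0.0071]
eef_rot: [[-1.0, -0.02, -0.002], [-0.02, 1.0, -0.001], [0.002, -0.001, -1.0]]
force: [-0.2, -0.1, 0.5]
gripper_width: 0.88
grip_force: 0.0
```

Emit:
carry_out --deltas "0 0 0 0; 0 0 0 0; 0 0 0 0; 0 0 0 0; 0 0 0 0" --grip 30 --newtons 40

```text
clock: 19.25
position: [0.5983, 0.2861, 0.0096]
eef_rot: [[-1.0, -0.02, 0.002], [-0.02, 1.0, 0.001], [-0.003, 0.001, -1.0]]
force: [-0.2, -0.2, 6.2]
gripper_width: 0.529
grip_force: 42.5
```

```bash
python3 - <<'E'
from h import *
now()
E
```

```text
t 19.25 p [598.3072 286.0995   9.6003] yaw 91.16 F [-0.2374 -0.1894  6.2389] T [-0.1087  0.1354  0.015 ] w 45.2 g 42 j7 1.22
```

Emit:
carry_out --deltas "0 0 -15 0; 0 0 -30 0; 0 0 -40 0; 0 0 -40 0; 0 0 -35 0"

```text
clock: 19.67
position: [0.5972, 0.2855, 0.1706]
eef_rot: [[-1.0, -0.02, 0.001], [-0.02, 1.0, 0.0], [-0.001, 0.0, -1.0]]
force: [1.2, 0.8, -1.3]
gripper_width: 0.52
grip_force: 41.7
```

Emit:
carry_out --deltas "0 0 0 0; 0 0 0 0; 0 0 0 0; 0 0 0 0; 0 0 0 0"

```text
clock: 20.08
position: [0.5962, 0.2852, 0.1657]
eef_rot: [[-1.0, -0.02, -0.003], [-0.02, 1.0, -0.002], [0.003, -0.002, -1.0]]
force: [0.0, 0.3, -1.8]
gripper_width: 0.527
grip_force: 41.7
```

```bash
python3 - <<'E'
from h import *
p,y=now()
from bench import arm
c=arm.capture('scene');np.savez('scene3.npz',**c);s=dict(np.load('scene2.npz'))
im,o=crop(s,105,285,100,100,4);print('D',o)
u=proj(c,[p[0]/1e3,p[1]/1e3,p[2]/1e3+.01]);im2,o2=crop(c,*u,50,50,8);print('C',o2)
cv2.imwrite('pics/k1.png',np.hstack([im,im2]))
plan(p,y,[(608.3,74.4,178,86.1,12)],0)
E
```

```text
t 20.08 p [596.2498 285.1958 165.7379] yaw 91.16 F [ 0.0311  0.3171 -1.8489] T [-0.0549  0.0126 -0.0238] w 45.0 g 42 j7 1.19
D (55, 235)
C (335, 126)
-1 -18 -1 0.5; 0 -17 -1 0.5; -1 -18 -1 0.5; -2 -17 -1 0; -1 -18 -1 0.5
-1 -17 -1 0.5; -1 -18 -1 0.5; -2 -17 -1 0.5; -2 -18 -1 0.5; -1 -17 -1 0
-2 -18 -1 0.5; -2 -17 -1 0.5; 0 0 0 0; 0 0 0 0; 0 0 0 0
```

View pics/k1.png

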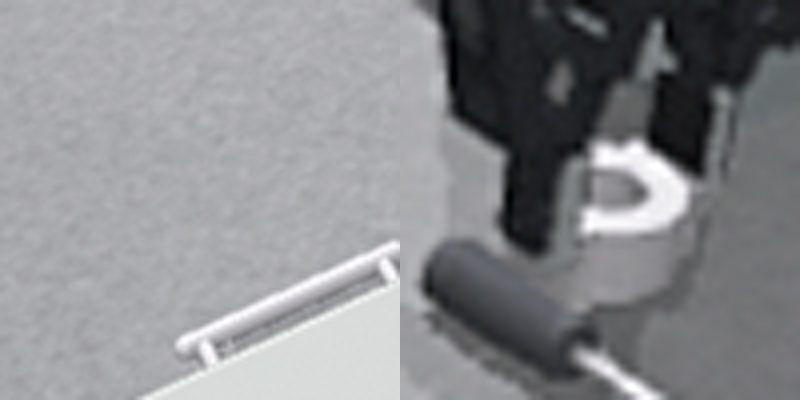

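k1: on the left only the handle, (180..400, 345..250), shows beyond the cabinet top, so the drawer is shut. On the right the collar is held level on its flats, top centre about (609,188).

```bash
python3 - <<'E'
from h import *
c=dict(np.load('scene3.npz'))
print(ray(c,335+609.5/8-.5,126+188.5/8-.5,.180))
E
```

```text
[0.655  0.3788]
```

Emit:
carry_out --deltas "-1 -18 -1 0.5; 0 -17 -1 0.5; -1 -18 -1 0.5; -2 -17 -1 0; -1 -18 -1 0.5"

```text
clock: 20.55
position: [0.6029, 0.1946, 0.1729]
eef_rot: [[-1.0, 0.017, 0.0], [0.017, 1.0, -0.001], [-0.0, -0.001, -1.0]]
force: [0.6, 0.2, -1.5]
gripper_width: 0.53
grip_force: 41.6
```

Emit:
carry_out --deltas "-1 -17 -1 0.5; -1 -18 -1 0.5; -2 -17 -1 0.5; -2 -18 -1 0.5; -1 -17 -1 0"

```text
clock: 20.97
position: [0.607, 0.1083, 0.1779]
eef_rot: [[-0.999, 0.051, 0.0], [0.051, 0.999, -0.0], [-0.0, -0.0, -1.0]]
force: [0.7, 0.6, -2.2]
gripper_width: 0.525
grip_force: 41.6
```

Emit:
carry_out --deltas "-2 -18 -1 0.5; -2 -17 -1 0.5; 0 0 0 0; 0 0 0 0; 0 0 0 0"

```text
clock: 21.38
position: [0.609, 0.0756, 0.1797]
eef_rot: [[-0.998, 0.067, -0.0], [0.067, 0.998, 0.001], [0.0, 0.001, -1.0]]
force: [-0.7, 1.3, -1.4]
gripper_width: 0.526
grip_force: 41.6
```

Emit:
carry_out --deltas "0 0 0 0; 0 0 0 0; 0 0 0 0; 0 0 0 0; 0 0 0 0"

```text
clock: 21.8
position: [0.6089, 0.0756, 0.1797]
eef_rot: [[-0.998, 0.066, -0.0], [0.066, 0.998, -0.0], [0.0, -0.0, -1.0]]
force: [0.8, -0.4, 0.2]
gripper_width: 0.525
grip_force: 41.6
```

```bash
python3 - <<'E'
from h import *
p,y=now()
E
```

```text
t 21.80 p [608.8999  75.6157 179.7325] yaw 86.19 F [ 0.7725 -0.4116  0.1612] T [ 0.0206  0.0165 -0.0056] w 44.8 g 42 j7 1.44
```

```bash
python3 - <<'E'
from h import *
c=dict(np.load('scene3.npz'))
print(ray(c,335+209.5/8-.5,126+188.5/8-.5,.180))
E
```

```text
[0.5941 0.2874]
```

Emit:
carry_out --deltas "-0.7 -1.2 10 0; 0 0 18 0; 0 0 12 0; 0 0 6 0; 0 0 0 0"

```text
clock: 22.22
position: [0.6082, 0.0739, 0.1314]
eef_rot: [[-0.998, 0.067, -0.004], [0.067, 0.998, -0.001], [0.004, -0.001, -1.0]]
force: [-0.9, 0.3, -0.8]
gripper_width: 0.527
grip_force: 41.6
```

Emit:
carry_out --deltas "0 0 2 0; 0 0 2 0; 0 0 2 0; 0 0 2 0; 0 0 0 0"

```text
clock: 22.63
position: [0.6095, 0.074, 0.1257]
eef_rot: [[-0.998, 0.067, -0.0], [0.067, 0.998, -0.0], [0.0, -0.0, -1.0]]
force: [-0.9, -0.4, -2.2]
gripper_width: 0.529
grip_force: 41.6
```

```bash
python3 - <<'E'
from h import *
p,y=now()
E
```

```text
t 22.63 p [609.5094  74.0313 125.6717] yaw 86.16 F [-0.9006 -0.4466 -2.2033] T [ 0.0107 -0.0669  0.0335] w 45.1 g 42 j7 1.46
```

Emit:
carry_out --deltas "0 0 1.5 0; 0 0 1.5 0; 0 0 1.5 0; 0 0 1.5 0; 0 0 0 0"

```text
clock: 23.05
position: [0.6093, 0.074, 0.1193]
eef_rot: [[-0.998, 0.067, -0.001], [0.067, 0.998, -0.0], [0.001, -0.0, -1.0]]
force: [-0.2, 1.3, -0.9]
gripper_width: 0.528
grip_force: 41.6
```

Emit:
carry_out --deltas "0 0 2 0; 0 0 2 0; 0 0 2 0; 0 0 2 0; 0 0 0 0"

```text
clock: 23.47
position: [0.6092, 0.074, 0.1111]
eef_rot: [[-0.998, 0.067, -0.001], [0.067, 0.998, -0.0], [0.001, -0.0, -1.0]]
force: [-0.5, 0.8, -2.5]
gripper_width: 0.525
grip_force: 41.6
```

Emit:
carry_out --deltas "0 0 2 0; 0 0 2 0; 0 0 2 0; 0 0 2 0; 0 0 0 0"

```text
clock: 23.88
position: [0.6092, 0.074, 0.1032]
eef_rot: [[-0.998, 0.067, -0.001], [0.067, 0.998, -0.0], [0.001, -0.0, -1.0]]
force: [-0.0, 0.2, -2.7]
gripper_width: 0.527
grip_force: 41.6
```

Well past the screw level with no resistance, so I carry on towards the shoulder, with contact expected at TCP ≈ 77.6 mm.

Emit:
carry_out --deltas "0 0 4 0; 0 0 4 0; 0 0 4 0; 0 0 4 0; 0 0 3 0"

```text
clock: 24.3
position: [0.6092, 0.074, 0.084]
eef_rot: [[-0.998, 0.067, -0.001], [0.067, 0.998, -0.0], [0.001, -0.0, -1.0]]
force: [-0.2, -0.2, -2.3]
gripper_width: 0.527
grip_force: 41.6
```

Emit:
carry_out --deltas "0 0 2 0; 0 0 2 0; 0 0 1 0; 0 0 1 0; 0 0 0 0"

```text
clock: 24.72
position: [0.6095, 0.074, 0.0786]
eef_rot: [[-0.998, 0.067, -0.0], [0.067, 0.998, -0.0], [0.0, -0.0, -1.0]]
force: [0.1, -0.3, -1.9]
gripper_width: 0.524
grip_force: 41.6
```

Emit:
carry_out --deltas "0 0 0.5 0; 0 0 0.5 0; 0 0 0.5 0; 0 0 0 0; 0 0 0 0"

```text
clock: 25.13
position: [0.6097, 0.0741, 0.0776]
eef_rot: [[-0.998, 0.067, 0.0], [0.067, 0.998, 0.0], [-0.0, 0.0, -1.0]]
force: [-2.3, 0.2, 1.4]
gripper_width: 0.527
grip_force: 41.9
```

```bash
python3 - <<'E'
from h import *
p,y=now()
E
```

```text
t 25.13 p [609.6544  74.0522  77.5701] yaw 86.16 F [-2.2877  0.2456  1.3936] T [-0.0142  0.3054  0.0055] w 45.0 g 42 j7 1.47
```

Emit:
carry_out --deltas "0 0 0.5 0; 0 0 0.5 0; 0 0 0 0; 0 0 0 0; 0 0 0 0"

```text
clock: 25.55
position: [0.6097, 0.074, 0.0775]
eef_rot: [[-0.998, 0.067, 0.001], [0.067, 0.998, 0.0], [-0.0, 0.001, -1.0]]
force: [-5.4, -0.3, 9.4]
gripper_width: 0.525
grip_force: 42.9
```

Emit:
carry_out --deltas "0 0 0 0; 0 0 0 0; 0 0 0 0; 0 0 0 0; 0 0 0 0"

```text
clock: 25.97
position: [0.6097, 0.074, 0.0775]
eef_rot: [[-0.998, 0.067, 0.001], [0.067, 0.998, 0.0], [-0.001, 0.001, -1.0]]
force: [-5.0, -0.9, 9.8]
gripper_width: 0.525
grip_force: 42.9
```

```bash
python3 - <<'E'
from h import *
p,y=now()
from bench import arm
# screw & tip check is numeric only (picture budget used): dark screw pixels near expected place
c=arm.capture('scene')
n=np.array([-np.cos(np.radians(-3.8)),-np.sin(np.radians(-3.8))])
for r in(.027,.03,.04):
    q=proj(c,[.6083+n[0]*r,.0762+n[1]*r,.08]);print(r,q,c['color'][int(q[1]+.5),int(q[0]+.5)])
E
```

```text
t 25.97 p [609.6867  74.0383  77.5102] yaw 86.15 F [-4.9992 -0.9199  9.8401] T [-0.0553  1.0808  0.0105] w 44.8 g 43 j7 1.47
0.027 [278.1359 215.3173] [136 135 138]
0.03 [277.412  214.5271] [20 25 26]
0.04 [275.0189 211.9147] [35 37 40]
```

The collar is seated: contact came at the predicted height, it is pressed at about 10 N and still gripped, and the yaw matches the drive. I hand it in.

```bash
python3 -c "
from bench import arm
print(arm.job_done())"
```

```text
the job is handed in; nothing more can be done
None
```

The job is handed in after about 26 s on the robot's clock, without a verdict returned: the old collar is in the shut drawer, the flat faces the key rest, and the new collar sits on the shoulder, still gripped and pressed down with about 10 N; the shut drawer and the seating were judged from contact forces and heights, with a camera check on the drawer only.

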